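# Press the pocket pill case shut

### The job

The lid of the blue pocket pill case on the white shelf has been left ajar. With the fingertips, press lightly on the yellow thumb catch on its lid until the lid is fully shut and the catch goes in, at least halfway, then take the hand away, leaving the lid shut. Do not pick the case up or shove it from its place, and do not touch the stainless pillbox (its flap stays open), the ramekin, the amber vial or the green cup.

Things in the scene. Friction and masses are not known exactly. Their poses are not given: they have to be found in the camera images.
- pill_case: Loose blue plastic pocket pill case, 60 mm (its x) by 90 mm (its y), about 0.18 kg with its tray of tablets. Base tray 20 mm high, 28 mm with the lid shut, 34 mm to the top of the thumb catch. Origin at the centre of its underside, z up; the hinge runs along its +x edge, so the lid's free edge rises on the -x side. It stands on the white shelf, whose top is 80 mm above the work surface.
- case_lid (a joint): Angle of the blue case's lid in rad: 0 fully shut, growing as it opens; starts ajar between 0.35 and 0.75. The hinge is a little stiff (about 0.03 N m, under 1 N at the catch), so the lid stays wherever it is left. Lid 60 by 90 mm, 8 mm thick; its free edge is 58 mm from the hinge line.
- catch (a joint): How far the thumb catch is pressed into the lid, m: 0 out, 0.005 fully in. Sprung at 1200 N/m (about 0.6 N to start, about 4 N at 3 mm, 6.6 N fully in, then a hard stop); it comes out again by itself when released.
- catch_top (a point): Centre of the top of the round yellow thumb catch, 20 mm across, standing 6 mm proud of the lid's outer face, in the middle of its free-edge side. It is 44 mm from the hinge line along the lid and 14 mm above the lid's underside. Its z axis is square to the lid, outwards. It swings with the lid and sinks with the catch.
- case_hinge (a point): Point on the hinge line of the blue case's lid, mid-width, at the lid's underside: 28 mm from the case's origin along the case's +x and 20 mm above its underside. Its y axis is the hinge axis (the same as the case's y); its axes turn with the lid.
- steel_pillbox: Loose stainless pillbox, 46 by 62 mm, 18 mm high, with its own hinged flap standing open; leave alone. Origin at the centre of its underside, flap hinge along its +x edge.
- flap_edge (a point): Middle of the free edge of the stainless pillbox's open flap, up to about 65 mm above the shelf; leave alone.
- ramekin: Loose white ceramic ramekin, 74 mm across, 42 mm high, origin at the centre of its underside; leave alone.
- amber_vial: Loose amber vial with white cap, 34 mm across, 68 mm high, origin at the centre of its underside; leave alone.
- green_cup: Loose green plastic cup, 66 mm across the rim, 74 mm high, origin at the centre of its underside; leave alone.

How it is judged:
By the outcome, as a careful person would: the job done as asked, in the order asked, and still so for the second after the job is handed in, with the robot touching nothing.
It also fails if it takes over 35 s, if anything falls off the work surface, if the arm or the gripper's body presses on something with over 40 N, if the wrist force passes 120 N, or if a joint passes its speed limit or range.

### The arm

A 7-joint arm with a two-finger parallel gripper is mounted at the origin on the work surface. World frame = base frame: x ahead of the robot, y to its left, z up, the work surface at z = 0. Lengths are in m, angles in rad, forces in N, time in s.
With the tool pointing down it reaches from about 0.425 to 0.875 m from the base axis. Payload 8.4 kg.
Tool frame: the origin (TCP) lies midway between the tips of the shut fingers; the grasp point (between the pads) lies manip.pinch_z behind it (manip.pinch_z is the distance from the TCP to the grasp point, in m); z points along the fingers, y is the direction in which the jaws open and shut (so a half turn about z gives the same grasp; the last joint's range is limited). The gripper opens to 87 mm and grips with 3 to 60 N. Pads are 19 mm wide; open, the fingers measure 117 mm over their backs; the gripper's body (75 mm by 190 mm) begins 51 mm behind the grasp point.
Start: joints at [1.161, 0.333, 0.04, 1.465, -0.013, 1.343, -0.059], TCP at [0.199, -0.619, 0.223] pointing down, gripper open.
Joint ranges: [-2.58, 2.58], [-0.38, 2.09], [-1.3, 1.39], [0.25, 2.4], [-1.5, 4.64], [0.08, 2.09], [-2.65, 2.65]. Speed limits (rad/s): [2.22, 2.22, 2.79, 2.79, 3.14, 3.14, 3.14].

### API

Orientations are given as a unit quaternion [w, x, y, z].
In Python, from workcell import status, vision, close_job, nets, manip gives the robot as it stands.
- The arm moves only by the tool step_arm, never from a script. Its argument "rows" is a list of rows, each a list of 2 entries, a list of its own where there are three numbers: the shift along the tool's x, y, z in m, then the turn about the tool's z in degrees. A call has 1 to 20 rows; each row shifts and turns the commanded pose from where the row before left it, along the tool's axes as they then stand; what a row does not reach is not made up. A row lasts 1/12 s, in which the tool goes at most 41.7 mm and 7.16 degrees, less where a joint would pass 70% of its speed; a pose out of reach is approached as far as the arm can. A call with a gripper value outside its range is refused whole. "gripper" is the finger opening in m, from 0 to 0.087, set as the call begins (left out, the last holds). The fingers move at their own pace and stop on an object; "force" is the grip in N (left out, the last holds). Time passes only in rows, so rows that do not move let the fingers close. It gives the time, the measured TCP pose, the force and the opening at its end, in the units of the state.
- status.observe(): the state, without advancing time (a new reading comes with each control period).
- vision.get_image(name): name is "scene" or "top"; returns the picture (480x640x3 uint8, red, green, blue); there is no depth.
- vision.camera_params(name): a dict with "mtx" (3x3 intrinsics, pixels), "k1" (the pictures are not rectified: a ray, as slopes to the right and down, at radius r is drawn at 1 + k1 r^2 times it, then the intrinsics apply), "R" (3x3) and "t" (3): a world point X has camera coordinates R X + t. Camera axes: x right, y down, z forward; pixel columns grow to the right and rows downward; lengths in m; the calibration is good to about 2 mm. A picture is of the moment at which its call begins. camera_params takes no time and is no camera call.
- close_job(): hands the job in, once; it reports no verdict.
Trained networks look in the newest picture that a camera, given by its name, has taken for a name from the list of things; names that differ only in an ending like _2 or _b are one class to them, and where a whole thing is asked for, a point or a joint stands for the part that bears it (a point fixed in the world has none). Each returns a list of dicts, best first, with "conf" (0 to 1); they miss things now and then, are a little off and sometimes report something else, mostly with a low value. They report only what shows in the picture. A call takes as long as a camera call.
- nets.spot_in(name, camera): "box" ([centre column, centre row, width, height] in pixels, round what is visible of it).
- nets.cut_out(name, camera): "region" (480x640 bool, what is visible of it) and "box" ([centre column, centre row, width, height] in pixels, round what is visible of it).
- nets.landmark_of(name, camera): "position" ([row, column] in pixels: a listed point, or the origin of a listed thing).
The state is a dict: "time_s": time; "joint_pos": joint angles; "qd": joint speeds; "effort": joint torques, N m; "position": TCP position; "orientation": TCP orientation; "contact_force": force on the tool from outside, world axes, zero at the start; "moment": the same for the moment, N m; "grip_width": finger opening in m.
Only numpy, scipy, OpenCV 4.12 (cv2) and the standard library are available. Lean on these libraries where they do the work, as an engineer would, in place of code of your own. Each camera call takes 0.05 s, during which the arm holds its last target.

## Working session

There is one attempt and no reset: what is moved stays moved. The work goes in short steps, Python scripts to look and compute and a tool call to move; the robot and the scene stay as the last step left them, time stands still between calls to the robot, and variables do not carry over. Pictures are saved under pics/ and viewed, and the job is handed in when it is done.

Besides the shell and the picture viewer there is one more tool, called as a command line: name --argument value ..., lists and objects as JSON in quotes. step_arm: Moves the arm, as the interface text tells. Its arguments: {"type":"object","properties":{"rows":{"type":"array","items":{"type":"array"}},"gripper":{"type":"number"},"force":{"type":"number"}},"required":["rows"]}

```bash
mkdir -p pics; ls; python3 - <<'E'
from workcell import status, vision, nets, manip
import cv2
print(status.observe()); print(manip.pinch_z)
for c in ("scene","top"):
    cv2.imwrite(f"pics/{c}0.png", vision.get_image(c)[:,:,::-1]); print(vision.camera_params(c))
    for n in ("catch_top","case_hinge","pill_case","steel_pillbox","flap_edge","ramekin","amber_vial","green_cup"):
        print(c,n,[( [round(float(x)) for x in d["position"]],round(d["conf"],2)) for d in nets.landmark_of(n,c)[:2]])
E
```

```text
pics
{'time_s': 0.0, 'joint_pos': array([ 1.16080916,  0.33388874,  0.03987429,  1.46630968, -0.01339145,
        1.34328152, -0.05851597]), 'qd': array([ 0.00012871, -0.00102583, -0.00050183,  0.00070796,  0.00099715,
        0.00034783,  0.001227  ]), 'effort': array([ 6.93561396e-04, -6.56366873e+01,  1.33556485e+00, -4.03799379e+01,
       -5.97970630e-02,  4.48709540e-02,  2.02674842e-04]), 'position': array([ 0.19859564, -0.61841245,  0.22165481]), 'orientation': array([-7.89703655e-04,  9.87952862e-01,  1.54752982e-01, -1.83343119e-04]), 'contact_force': array([-0.2038812 ,  0.91323664, -0.1333056 ]), 'moment': array([ 0.00516036,  0.01032758, -0.01549793]), 'grip_width': 0.08690432556826265}
0.0187
{'mtx': array([[604.49149941,   0.        , 320.57323033],
       [  0.        , 604.49149941, 235.51111219],
       [  0.        ,   0.        ,   1.        ]]), 'k1': -0.02456143169505156, 'R': array([[ 0.15771451,  0.98748264, -0.00204169],
       [ 0.68033511, -0.11015695, -0.72457545],
       [-0.71573059,  0.11288703, -0.68919246]]), 't': array([-0.10728646, -0.32058312,  1.3
[... 324 characters left out ...]
0.81)]
{'mtx': array([[442.7836469 ,   0.        , 325.48339293],
       [  0.        , 442.7836469 , 237.95754285],
       [  0.        ,   0.        ,   1.        ]]), 'k1': -0.08931837552509282, 'R': array([[ 0.01622437, -0.99940072, -0.0305774 ],
       [-0.99770197, -0.01416961, -0.06625707],
       [ 0.0657841 ,  0.03158211, -0.99733396]]), 't': array([0.02414478, 0.59899103, 0.73243159])}
top catch_top [([298, 450], 0.59)]
top case_hinge [([285, 431], 0.55)]
top pill_case [([291, 443], 0.6)]
top steel_pillbox [([291, 201], 0.87)]
top flap_edge [([298, 186], 0.83)]
top ramekin [([219, 388], 0.7)]
top amber_vial [([306, 316], 0.58), ([209, 261], 0.49)]
top green_cup [([214, 259], 0.95)]
```

View pics/scene0.png

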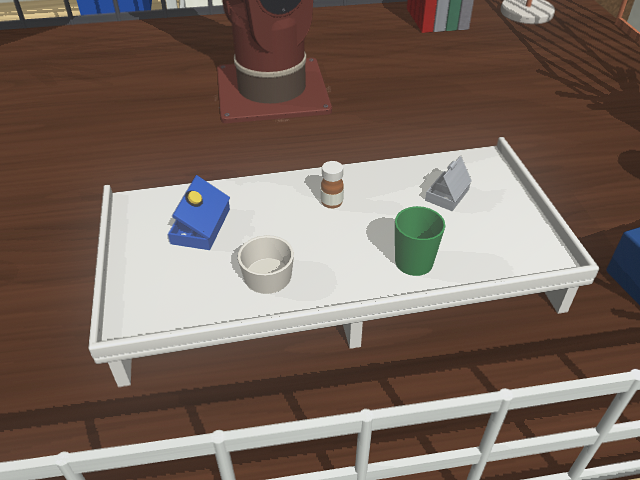

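View pics/top0.png

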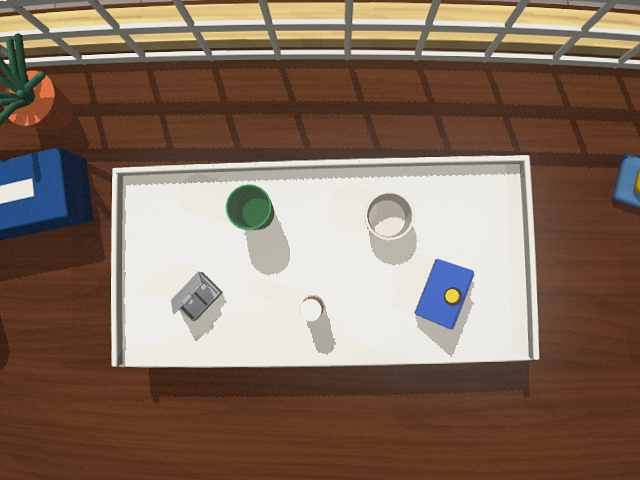

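```bash
python3 - <<'E'
import cv2, numpy as np
for c,(u,v) in (("scene",(199,212)),("top",(445,294))):
    im=cv2.imread(f"pics/{c}0.png"); h=cv2.cvtColor(im,cv2.COLOR_BGR2HSV)
    m=cv2.inRange(h,(20,120,100),(35,255,255)); m2=np.zeros_like(m); m2[v-50:v+50,u-50:u+50]=m[v-50:v+50,u-50:u+50]
    ys,xs=np.nonzero(m2); print(c,xs.mean(),ys.mean(),len(xs),xs.min(),xs.max(),ys.min(),ys.max())
    z=cv2.resize(im[v-45:v+45,u-45:u+45],(720,720)[:2] if 0 else (594,594),interpolation=cv2.INTER_CUBIC)
    for i in range(0,90,10):
        k=int(i*6.6); cv2.putText(z,str(u-45+i),(k,10),0,.35,(0,0,255)); cv2.putText(z,str(v-45+i),(0,k+10),0,.35,(0,0,255)); z[:,k]=z[:,k]//2; z[k]=z[k]//2
    cv2.imwrite(f"pics/{c}0z.png",z)
E
```

```text
scene 194.24817518248176 197.01459854014598 137 188 201 191 203
top 451.77070063694265 295.47133757961785 157 445 459 289 302
```

View pics/scene0z.png

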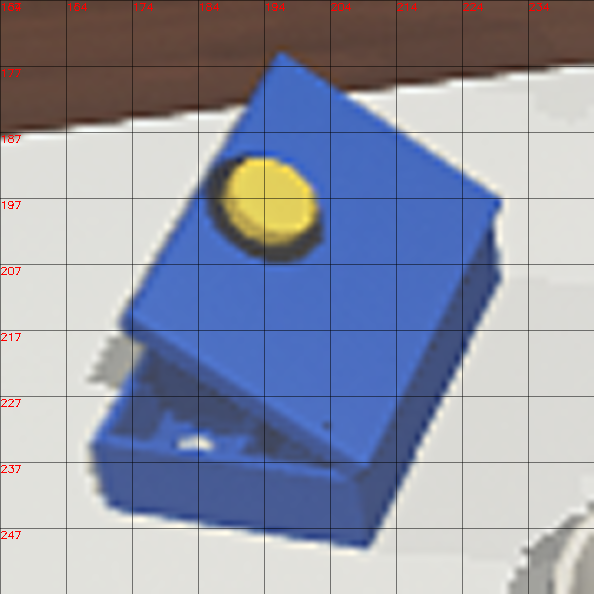

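View pics/top0z.png

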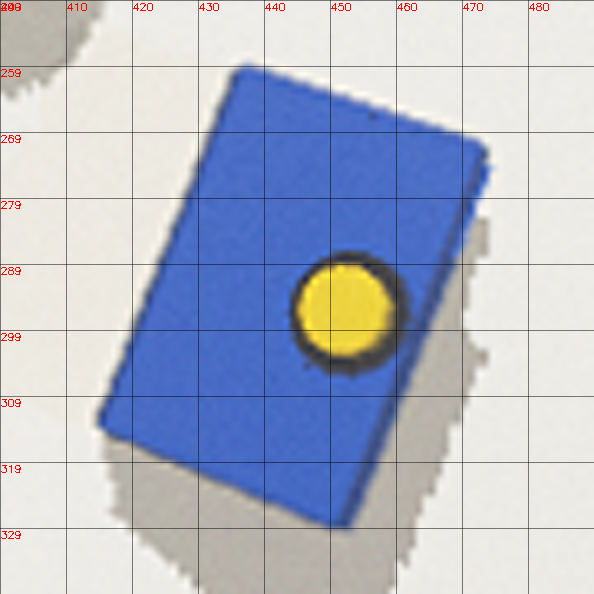

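```bash
cat > h.py <<'E'
import numpy as np, cv2
from scipy.optimize import least_squares
from workcell import vision
P={c:vision.camera_params(c) for c in("scene","top")}
def proj(c,X):
    p=P[c]; q=p["R"]@X+p["t"]; s=q[:2]/q[2]; s=s*(1+p["k1"]*(s@s)); return p["mtx"][:2,:2]@s+p["mtx"][:2,2]
def case(x,y,yaw,L,a):  # lid-frame point L
    c,s=np.cos(a),np.sin(a)
    # free edge is -x; opening raises it
    l=np.array([c*L[0]+s*L[2], L[1], -s*L[0]+c*L[2]])+[.028,0,.02]
    return np.array([x+np.cos(yaw)*l[0]-np.sin(yaw)*l[1], y+np.sin(yaw)*l[0]+np.cos(yaw)*l[1], .08+l[2]])
E
python3 - <<'E'
from h import *
O=[("scene",(-.044,0,.014),(194.4,196.8),.6),("top",(-.044,0,.014),(451.8,295.5),.6),
("scene",(-.058,.045,.008),(196,174.6),1),("scene",(-.058,-.045,.008),(172.2,215.4),1),("scene",(.002,.045,.008),(229.4,197.4),1),("scene",(.002,-.045,.008),(209.7,237.5),1.5),
("top",(.002,-.045,.008),(436,258.9),1),("top",(-.058,-.045,.008),(472.6,270.5),1),("top",(-.058,.045,.008),(451.5,328.6),1),("top",(.002,.045,.008),(414.8,313),1)]
f=lambda p:np.concatenate([(proj(c,case(*p[:3],L,p[3])+(p[4:7] if c=="scene" else p[7:10]))-uv)/s for c,L,uv,s in O]+[p[4:10]/.001*.5])
r=least_squares(f,[.47,-.27,1.4,.5]+[0]*6,x_scale=[.1,.1,1,1]+[.002]*6)
print(r.x.round(4),r.cost); print(r.fun.round(1))
p=r.x
for a in (p[3],.3,.15,0): print(a,case(*p[:3],(-.044,0,.014),a).round(4))
E
```

```text
[ 5.1150e-01 -1.5270e-01  1.2097e+00  6.1570e-01  3.0000e-04 -5.0000e-04
 -4.0000e-04 -3.0000e-04  5.0000e-04 -8.0000e-04] 2.8004285786045338
[ 0.2  0.3  0.2 -0.  -0.7  0.1  0.1 -0.7  0.4 -0.3  0.1  0.4  0.1 -1.1
  0.7 -0.6 -0.6  0.6 -0.2  1.   0.2 -0.2 -0.2 -0.2  0.2 -0.4]
0.6157359995240788 [ 0.5116 -0.1525  0.1368]
0.3 [ 0.508  -0.1619  0.1264]
0.15 [ 0.5068 -0.1652  0.1204]
0 [ 0.5059 -0.1676  0.114 ]
```

step_arm --rows '[[[0,0,0],-6.4],[[0,0,0],-6.4],[[0,0,0],-6.4],[[0,0,0],-6.4],[[0,0,0],-6.4],[[0,0,0],-6.4],[[0,0,0],-6.4],[[0,0,0],-6.7],[[0,0,0],0],[[0,0,0],0],[[0,0,0],0]]' --gripper 0 --force 20

```text
time_s: 1.82
position: [0.1987, -0.6189, 0.2226]
orientation: [0.0, 0.824, 0.567, 0.0]
contact_force: [-0.4, -0.6, -0.2]
grip_width: 0.0216
```

```bash
cat > to.py <<'E'
import sys, numpy as np
from scipy.spatial.transform import Rotation as R
from workcell import status
s=status.observe(); q=s["orientation"]; T=R.from_quat([q[1],q[2],q[3],q[0]]).as_matrix()
print("t",s["time_s"],"pos",s["position"].round(4),"F",s["contact_force"].round(2),"M",s["moment"].round(3),"w",round(s["grip_width"],4),"xyaw",np.arctan2(T[1,0],T[0,0]).round(4),"zax",T[:,2].round(4),"q",s["joint_pos"].round(2))
for a in sys.argv[1:]:
    g=np.array(eval(a)); print(a,"tool shift mm",((T.T@(g-s["position"]))*1000).round(2))
E
python3 to.py "[.5126,-.1497,.19]"
```

```text
t 1.8167 pos [ 0.1987 -0.6189  0.2226] F [-0.36 -0.64 -0.19] M [-0.074 -0.078 -0.01 ] w 0.0216 xyaw 1.2056 zax [ 0.  0. -1.] q [ 1.26  0.34 -0.09  1.46  0.03  1.35  0.81]
[.5126,-.1497,.19] tool shift mm [550.35 125.63  32.57]
```

step_arm --rows '[[[15,0,0],0]]' --gripper 0.5

```text
out of range
```

step_arm --rows '[[[0.02,0.005,0],0],[[0.03,0.007,0],0],[[0.03,0.007,0],0],[[0.03,0.007,0],0],[[0.03,0.007,0],0],[[0.03,0.007,0],0],[[0.03,0.007,0],0],[[0.03,0.007,0],0],[[0.03,0.007,0],0],[[0.03,0.007,0],0],[[0.03,0.007,0],0],[[0.03,0.007,0],0],[[0.03,0.007,0],0],[[0.03,0.007,0],0],[[0.03,0.007,0],0],[[0.03,0.007,0],0],[[0.03,0.007,0],0],[[0.03,0.007,0],0],[[0.02,0.002,0],0],[[0,0,0],0]]'

```text
time_s: 3.48
position: [0.513, -0.1436, 0.2228]
orientation: [-0.0, 0.822, 0.57, 0.001]
contact_force: [-0.2, 0.8, 0.8]
grip_width: 0.0001
```

```bash
python3 to.py "[.5126,-.1497,.16]"
```

```text
t 3.4833 pos [ 0.513  -0.1436  0.2228] F [-0.16  0.81  0.81] M [ 0.002 -0.028  0.017] w 0.0001 xyaw 1.2133 zax [ 0.0013  0.0019 -1.    ] q [ 0.67  0.13 -0.52  1.73  0.06  1.3  -0.22]
[.5126,-.1497,.16] tool shift mm [-6.05  1.72 62.83]
```

The first of those two calls was a mistake of mine: metres were mistyped and the gripper value was out of range. It was refused whole, so nothing moved. Next I descend to just above the catch and check.

step_arm --rows '[[[-0.003,0.001,0.02],0],[[-0.003,0.001,0.02],0],[[0,0,0.015],0],[[0,0,0.008],0],[[0,0,0],0],[[0,0,0],0],[[0,0,0],0]]'

```text
time_s: 4.07
position: [0.5113, -0.1553, 0.1607]
orientation: [0.001, 0.823, 0.568, 0.0]
contact_force: [-0.0, 0.7, -0.5]
grip_width: 0.0002
```

```bash
python3 to.py "[.5126,-.1497,.145]"; python3 - <<'E'
from h import *
a=vision.get_image("scene")[:,:,::-1];b=vision.get_image("top")[:,:,::-1]
cv2.imwrite("pics/c1.png",np.hstack([cv2.resize(a[120:270,125:275],(400,400)),cv2.resize(b[220:370,370:520],(400,400))]))
E
python3 to.py
```

```text
t 4.0667 pos [ 0.5113 -0.1553  0.1607] F [-0.01  0.75 -0.53] M [-0.014 -0.08   0.012] w 0.0002 xyaw 1.209 zax [ 1.4e-03 -4.0e-04 -1.0e+00] q [ 0.67  0.18 -0.51  1.81  0.09  1.18 -0.23]
[.5126,-.1497,.145] tool shift mm [ 5.68 -0.83 15.66]
t 4.1667 pos [ 0.5114 -0.1553  0.1607] F [ 0.03 -0.02  0.05] M [ 0.003 -0.032  0.043] w 0.0005 xyaw 1.2092 zax [ 1.7e-03 -6.0e-04 -1.0e+00] q [ 0.67  0.18 -0.51  1.81  0.09  1.18 -0.23]
```

View pics/c1.png

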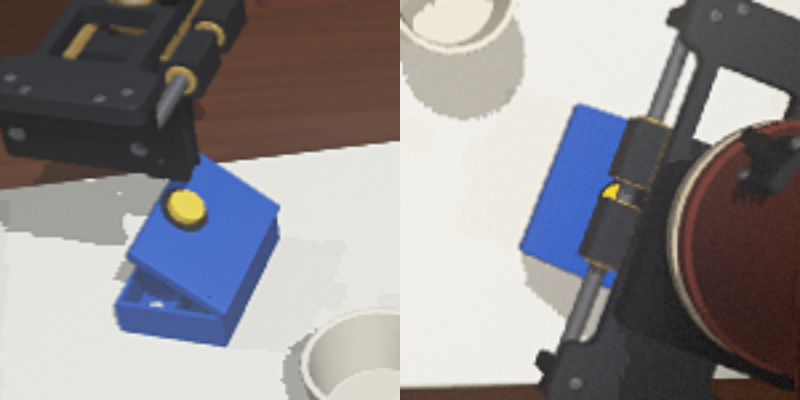

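step_arm --rows '[[[0.002,0.0,0.005],0],[[0.002,0.0,0.005],0],[[0.001,0,0.003],0],[[0,0,0],0],[[0,0,0],0],[[0,0,0],0],[[0,0,0],0]]'

```text
time_s: 4.75
position: [0.5126, -0.1506, 0.1467]
orientation: [0.0, 0.823, 0.569, 0.0]
contact_force: [0.3, 0.6, -0.2]
grip_width: 0.0002
```

```bash
python3 to.py "[.5123,-.1506,.142]"; python3 - <<'E'
from h import *
a=vision.get_image("scene")[:,:,::-1].copy()
p=proj("scene",np.array([.5123,-.1506,.1477])); print(p)
cv2.imwrite("pics/c2.png",cv2.resize(a[150:250,150:250],(600,600),interpolation=cv2.INTER_CUBIC))
E
python3 to.py
```

```text
t 4.75 pos [ 0.5126 -0.1506  0.1467] F [ 0.26  0.55 -0.24] M [-0.049 -0.094 -0.024] w 0.0002 xyaw 1.2096 zax [ 2.e-04 -0.e+00 -1.e+00] q [ 0.66  0.19 -0.51  1.82  0.1   1.15 -0.24]
[.5123,-.1506,.142] tool shift mm [-0.14 -0.29  4.7 ]
[195.08092294 190.83760083]
t 4.8 pos [ 0.5126 -0.1506  0.1467] F [-0.34 -0.62  0.02] M [ 0.001 -0.048  0.002] w 0.0002 xyaw 1.2096 zax [ 2.e-04 -0.e+00 -1.e+00] q [ 0.66  0.19 -0.51  1.82  0.1   1.15 -0.24]
```

View pics/c2.png

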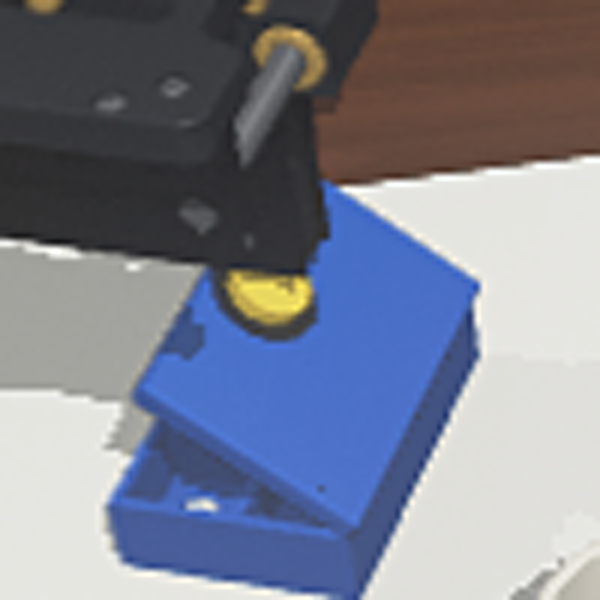

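step_arm --rows '[[[0,0,0.0025],0],[[0,0,0.0022],0],[[-0.0013,0,0.0017],0],[[-0.0013,0,0.0017],0],[[-0.0013,0,0.0017],0],[[-0.0013,0,0.0017],0],[[0,0,0],0],[[0,0,0],0]]'

```text
time_s: 5.47
position: [0.5105, -0.1554, 0.1349]
orientation: [-0.0, 0.823, 0.568, -0.0]
contact_force: [-0.3, 0.0, -0.2]
grip_width: 0.0008
```

```bash
python3 to.py; python3 - <<'E'
from h import *
a=vision.get_image("scene")[:,:,::-1].copy()
cv2.imwrite("pics/c3.png",cv2.resize(a[150:250,150:250],(600,600),interpolation=cv2.INTER_CUBIC))
E
python3 to.py
```

```text
t 5.4667 pos [ 0.5105 -0.1554  0.1349] F [-0.25  0.   -0.2 ] M [-0.019 -0.105 -0.019] w 0.0008 xyaw 1.2093 zax [-3.e-04  2.e-04 -1.e+00] q [ 0.67  0.2  -0.5   1.84  0.11  1.13 -0.24]
t 5.5167 pos [ 0.5106 -0.1553  0.135 ] F [-0.39 -0.15  0.27] M [-0.06  -0.073  0.004] w 0.0003 xyaw 1.2095 zax [-1.e-04  2.e-04 -1.e+00] q [ 0.67  0.2  -0.5   1.84  0.11  1.13 -0.24]
```

View pics/c3.png

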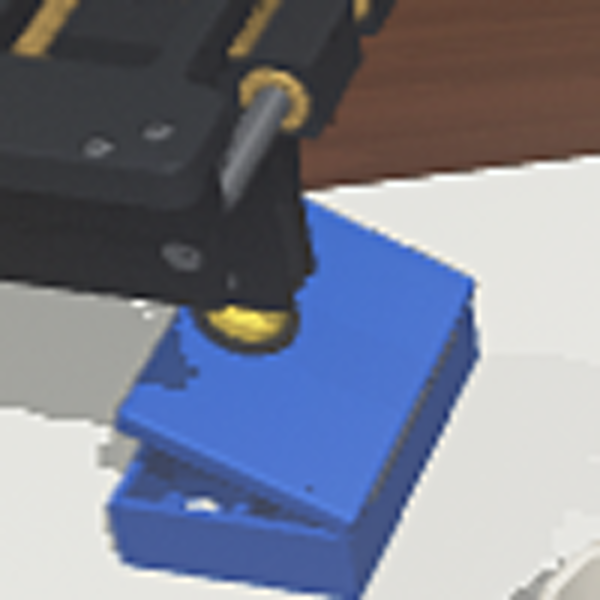

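The lid is closing with the tip on the catch, and the case hasn't moved. I'll keep following the arc.

step_arm --rows '[[[-0.0013,0,0.0017],0],[[-0.0013,0,0.0017],0],[[-0.0013,0,0.0017],0],[[-0.0012,0,0.0017],0],[[-0.0009,0,0.0017],0],[[-0.0009,0,0.0017],0],[[-0.0009,0,0.0018],0],[[-0.0009,0,0.0018],0],[[0,0,0],0],[[0,0,0],0]]'

```text
time_s: 6.35
position: [0.5075, -0.1635, 0.1211]
orientation: [-0.0, 0.823, 0.569, -0.0]
contact_force: [-0.6, 0.0, 0.4]
grip_width: 0.0003
```

```bash
python3 to.py; python3 - <<'E'
from h import *
a=vision.get_image("scene")[:,:,::-1].copy()
cv2.imwrite("pics/c4.png",cv2.resize(a[150:250,150:250],(600,600),interpolation=cv2.INTER_CUBIC))
E
python3 to.py
```

```text
t 6.35 pos [ 0.5075 -0.1635  0.1211] F [-0.62  0.    0.39] M [-0.004 -0.108 -0.027] w 0.0003 xyaw 1.2096 zax [-3.e-04  1.e-04 -1.e+00] q [ 0.67  0.22 -0.5   1.85  0.11  1.1  -0.23]
t 6.4 pos [ 0.5076 -0.1635  0.1212] F [-0.1  -0.35 -0.62] M [-0.016 -0.024 -0.029] w 0.0002 xyaw 1.2095 zax [-1.e-04  1.e-04 -1.e+00] q [ 0.67  0.22 -0.5   1.85  0.11  1.1  -0.23]
```

View pics/c4.png

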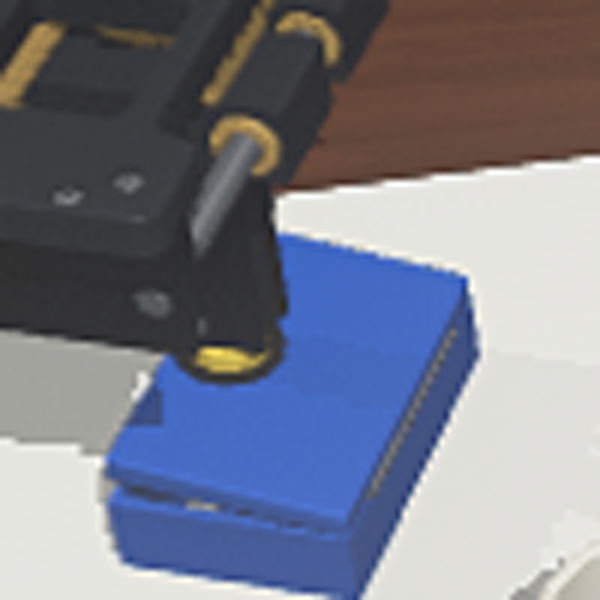

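Nearly shut. Next, down to about z 0.1145, then a slow press while I watch the force.

step_arm --rows '[[[-0.0008,0,0.0013],0],[[-0.0008,0,0.0013],0],[[-0.0008,0,0.0013],0],[[-0.0006,0,0.0013],0],[[0,0,0.0013],0],[[0,0,0],0],[[0,0,0],0]]'

```text
time_s: 6.98
position: [0.5065, -0.1663, 0.1147]
orientation: [-0.0, 0.823, 0.569, -0.0]
contact_force: [-0.3, -0.1, -0.4]
grip_width: 0.0007
```

```bash
python3 to.py
```

```text
t 6.9833 pos [ 0.5065 -0.1663  0.1147] F [-0.26 -0.1  -0.44] M [-0.005 -0.092 -0.014] w 0.0007 xyaw 1.2096 zax [-2.e-04  1.e-04 -1.e+00] q [ 0.68  0.22 -0.5   1.86  0.12  1.09 -0.22]
```

step_arm --rows '[[[0,0,0.0005],0],[[0,0,0.0005],0],[[0,0,0],0],[[0,0,0],0]]'

```text
time_s: 7.32
position: [0.5065, -0.1663, 0.1138]
orientation: [0.0, 0.823, 0.569, 0.0]
contact_force: [-0.8, -0.1, 1.5]
grip_width: 0.0002
```

```bash
python3 to.py
```

```text
t 7.3167 pos [ 0.5065 -0.1663  0.1138] F [-0.78 -0.07  1.46] M [-0.02   0.083 -0.069] w 0.0002 xyaw 1.2096 zax [ 0. -0. -1.] q [ 0.68  0.22 -0.5   1.86  0.12  1.09 -0.23]
```

step_arm --rows '[[[0,0,0.0005],0],[[0,0,0.0005],0],[[0,0,0],0],[[0,0,0],0]]'

```text
time_s: 7.65
position: [0.5066, -0.1663, 0.1128]
orientation: [0.0, 0.823, 0.569, 0.0]
contact_force: [-1.1, -0.3, 2.4]
grip_width: 0.0004
```

step_arm --rows '[[[0,0,0.0005],0],[[0,0,0.0003],0],[[0,0,0],0],[[0,0,0],0]]'

```text
time_s: 7.98
position: [0.5066, -0.1663, 0.112]
orientation: [0.0, 0.823, 0.569, 0.0]
contact_force: [-1.2, -0.3, 3.5]
grip_width: 0.0003
```

step_arm --rows '[[[0,0,0],0]]'

```text
time_s: 8.07
position: [0.5066, -0.1663, 0.1121]
orientation: [0.0, 0.823, 0.569, 0.0]
contact_force: [-2.1, -0.0, 2.6]
grip_width: 0.0007
```

step_arm --rows '[[[0,0,0],0]]'

```text
time_s: 8.15
position: [0.5066, -0.1663, 0.112]
orientation: [0.0, 0.823, 0.569, 0.0]
contact_force: [-2.6, 0.7, 3.8]
grip_width: 0.0004
```

step_arm --rows '[[[0,0,0.0005],0],[[0,0,0.0005],0],[[0,0,0],0],[[0,0,0],0]]'

```text
time_s: 8.48
position: [0.5066, -0.1663, 0.111]
orientation: [0.0, 0.823, 0.569, 0.0]
contact_force: [-1.5, 0.7, 5.8]
grip_width: 0.0006
```

step_arm --rows '[[[0,0,0],0]]'

```text
time_s: 8.57
position: [0.5066, -0.1663, 0.111]
orientation: [0.0, 0.823, 0.569, 0.0]
contact_force: [-0.9, -0.4, 5.0]
grip_width: 0.0007
```

step_arm --rows '[[[0,0,0],0]]'

```text
time_s: 8.65
position: [0.5066, -0.1663, 0.111]
orientation: [0.0, 0.823, 0.569, 0.0]
contact_force: [-1.9, 0.5, 3.9]
grip_width: 0.0007
```

```bash
python3 to.py; python3 - <<'E'
from h import *
a=vision.get_image("scene")[:,:,::-1].copy()
cv2.imwrite("pics/c5.png",cv2.resize(a[150:250,150:250],(600,600),interpolation=cv2.INTER_CUBIC))
E
python3 to.py
```

```text
t 8.65 pos [ 0.5066 -0.1663  0.111 ] F [-1.92  0.51  3.88] M [ 0.026  0.184 -0.025] w 0.0007 xyaw 1.2096 zax [ 1.e-04 -0.e+00 -1.e+00] q [ 0.68  0.23 -0.49  1.86  0.12  1.08 -0.23]
t 8.7 pos [ 0.5066 -0.1663  0.111 ] F [-0.28 -0.49  5.11] M [0.046 0.21  0.018] w 0.0007 xyaw 1.2096 zax [ 1.e-04  0.e+00 -1.e+00] q [ 0.68  0.23 -0.49  1.86  0.12  1.08 -0.23]
```

View pics/c5.png

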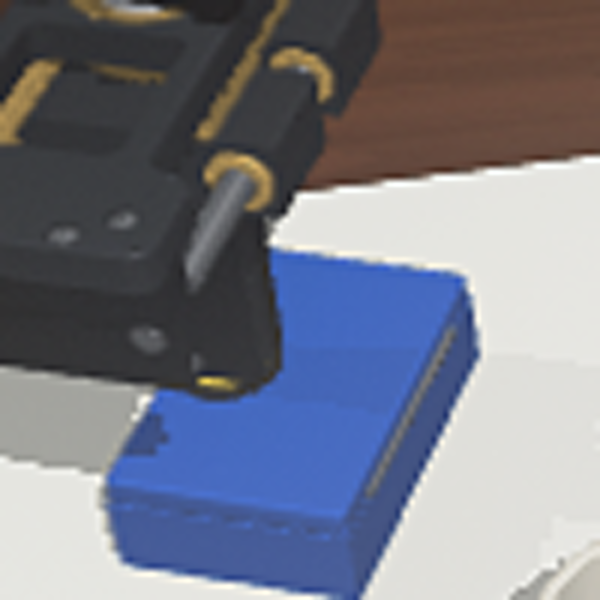

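The force rises about 1.2 N per mm, matching the catch spring. At about 5 N it is in about 3.6 mm with the lid shut, so I withdraw straight up.

step_arm --rows '[[[0,0,-0.001],0],[[0,0,-0.001],0],[[0,0,-0.002],0],[[0,0,-0.003],0],[[0,0,-0.01],0],[[0,0,-0.02],0],[[0,0,-0.03],0],[[0,0,-0.03],0],[[0,0,0],0],[[-0.03,0,0],0],[[-0.03,0,0],0],[[-0.03,0,0],0],[[-0.03,0,0],0],[[-0.03,0,0],0],[[-0.03,0,0],0],[[-0.03,0,0],0],[[0,0,0],0],[[0,0,0],0],[[0,0,0],0]]'

```text
time_s: 10.28
position: [0.4327, -0.3621, 0.2082]
orientation: [-0.0, 0.823, 0.569, 0.0]
contact_force: [0.8, 0.2, -0.3]
grip_width: 0.0002
```

```bash
python3 to.py; python3 - <<'E'
from h import *
a=vision.get_image("scene")[:,:,::-1].copy();b=vision.get_image("top")[:,:,::-1].copy()
cv2.imwrite("pics/s6.png",a);cv2.imwrite("pics/t6.png",b)
z=np.hstack([cv2.resize(a[162:252,154:244],(400,400),interpolation=2),cv2.resize(b[249:339,400:490],(400,400),interpolation=2)])
z=np.vstack([z,np.hstack([cv2.resize(a,(400,200)),cv2.resize(b,(400,200))])]); cv2.imwrite("pics/c6.png",z)
for c,(u,v) in (("scene",(199,212)),("top",(445,294))):
    im={"scene":a,"top":b}[c]; m=cv2.inRange(cv2.cvtColor(im,cv2.COLOR_BGR2HSV),(20,120,100),(35,255,255)); 
    ys,xs=np.nonzero(m[v-45:v+45,u-45:u+45]); print(c,xs.mean()+u-45,ys.mean()+v-45,len(xs))
    for k in (0,.05,.1): print(k,proj(c,case(.5115,-.1527,1.2097,(-.044,0,.014),k)).round(1))
E
```

```text
t 10.2833 pos [ 0.4327 -0.3621  0.2082] F [ 0.79  0.16 -0.3 ] M [ 0.048 -0.113 -0.018] w 0.0002 xyaw 1.21 zax [ 4.e-04  6.e-04 -1.e+00] q [ 0.92  0.19 -0.34  1.68  0.07  1.28  0.2 ]
scene 186.9304347826087 208.3304347826087 115
0 [186.5 207.4]
0.05 [186.7 206.3]
0.1 [187.1 205.2]
top 457.3581081081081 298.4189189189189 148
0 [458.6 298.4]
0.05 [458.6 298.3]
0.1 [458.4 298.2]
```

View pics/c6.png

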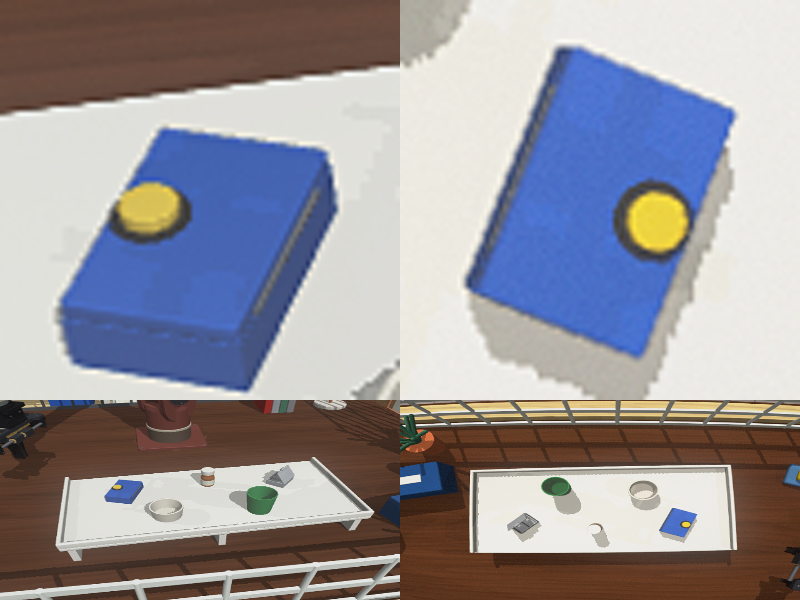

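The lid is flat and shut, with the catch back out at scene (187, 208) and top (457, 298). The base hasn't visibly moved, and nothing else was disturbed. Handing in.

```bash
python3 -c "
from workcell import close_job
print(close_job())"
```

```text
the job is handed in; nothing more can be done
None
```

The blue case's lid is shut, and I've handed the job in after about 10 s of robot time. I found the case from both cameras (lid about 0.62 rad ajar). With the fingers closed, I followed the lid's arc down on the yellow catch, pressed it in, and lifted straight up and clear.

- **Catch:** the force rose about 1.2 N per mm, as the catch spring should, to about 5 N (noisy, 3.9–5.8 N). By force that is about 3.6 mm in, over the halfway 2.5 mm. I had no direct reading of its depth.
- **Lid:** the last pictures show it flat and shut, with the catch sprung back out. Its position agrees with a shut lid to about 1 pixel in each camera.
- **Case and other items:** the case has not visibly moved. The other four items look untouched, and the stainless flap is still open.
- **Disagreement:** I read a sideways force of about 1–2.6 N in −x during the press. I couldn't explain it, but I saw no case movement with it.
- **Mistake:** I sent one mistyped move (gripper value out of range). It was refused whole, so nothing moved.

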